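# Put a kiln-washed tile into the bench dryer and switch its isolator on

### The arm

A 6-joint arm with a two-finger parallel gripper is mounted at the origin on a cart in front of the work surface, level with it; the furniture and walls round the work are solid. World frame = base frame: x ahead of the robot, y to its left, z up, the work surface at z = 0. Lengths are in m, angles in rad, forces in N, time in s.
With the tool pointing down it reaches from about 0.35 to 0.775 m from the base axis. Payload 5.5 kg.
Tool frame: the origin (TCP) lies midway between the tips of the shut fingers; the grasp point (between the pads) lies grasp_offset behind it (grasp_offset is the distance from the TCP to the grasp point, in m); z points along the fingers, y is the line along which they close (so a half turn about z gives the same grasp; the last joint's range is limited). The gripper opens to 85 mm and grips with 20 to 120 N. Pads are 22 mm wide; open, the fingers measure 114 mm over their backs; the gripper's body (76 mm by 85 mm) begins 54 mm behind the grasp point. The pads swing forward as they close: fully open they stand 13 mm farther back than shut.
Start: joints at [-1.378, 0.313, 0.046, 1.304, 0, 1.431], TCP at [0.188, -0.543, 0.211] pointing down, gripper open.
Joint ranges: [-2.76, 2.76], [-0.86, 1.69], [-1.03, 1.26], [-2.2, 2.34], [-1.47, 1.5], [-3.14, 3.14]. Speed limits (rad/s): [2.57, 2.57, 3.14, 3.14, 3.14, 3.14].

### API

Orientations are given as a unit quaternion [w, x, y, z].
In Python, from workcell import * gives the robot as it stands.
- The arm moves only by the tool step_arm, never from a script. Its argument "deltas" is a list of rows, each a list of 7 numbers: the shift along the world's x, y, z in mm, then the turn, a rotation vector about the world's x, y, z in degrees, then the gripper's target within -1 to 1 (fully open at 1, half-way at 0, shut at -1). A call has 1 to 5 rows; each row shifts and turns the commanded pose from where the row before left it; what a row does not reach is not made up. A row lasts 1/10 s, in which the tool goes at most 50 mm and 8.59 degrees, less where a joint would pass 70% of its speed; a pose out of reach is approached as far as the arm can. A call is refused whole if a number of a shift passes 50 or a number of a turn 8.59, either way. A call with a gripper value outside its range is refused whole. The fingers move at their own pace and stop on an object; "newtons" is the grip in N (left out, the last holds). Time passes only in rows, so rows that do not move let the fingers close. It gives the time, the measured TCP pose, the force, the opening and the grip force at its end, in the units of the state.
- get_state(): the state, without advancing time (a new reading comes with each control period).
- read_camera(name): name is "scene" or "top" or "wrist"; returns a dict with "image" (480x640x3 uint8, red, green, blue), "z_map" (480x640 float32, m along the optical axis (not along the pixel's ray), 0 where there is no reading), "K" (3x3 intrinsics, pixels), "dist_coeffs" ([k1, k2, p1, p2, k3] as OpenCV has them; the pictures are not rectified), "world_from_camera" (4x4, takes a point from camera to world coordinates). Camera axes: x right, y down, z forward; pixel columns grow to the right and rows downward; lengths in m; the calibration is good to about 2 mm. A picture is of the moment at which its call begins.
- hand_in(): hands the job in; it is judged then, once.
The state is a dict: "clock": time; "joint_pos": joint angles; "qvel": joint speeds; "tau": joint torques, N m; "tcp_pos": TCP position; "orientation": TCP orientation; "wrist_force": force on the tool from outside, world axes, zero at the start; "ft_torque": the same for the moment, N m; "finger_gap": finger opening in m; "grip_force": force on a finger pad.
Only numpy, scipy, OpenCV 4.12 (cv2) and the standard library are available. Lean on these libraries where they do the work, as an engineer would, in place of code of your own. Each camera call takes 0.05 s, during which the arm holds its last target. There are 200 camera calls.

### The job

Dry the freshly kiln-washed tile: lay it flat inside the pan of the dryer's pulled-out tray (set it down, do not drop it: it is brittle), push the tray fully home under the hood, then turn the dryer's rotary isolator clockwise from OFF a quarter turn until it rests in ON. The isolator is interlocked and will not turn until the tray is home; leave the beaker and the wax jar standing.

Things in the scene. Friction and masses are not known exactly. Their poses are not given: they have to be found in the camera images.
- tile: flat beige kiln tile lying alone on the bench, 65 (its x) x 90 (its y) x 12 mm thick, about 0.16 kg; origin at the centre of its underside, z up
- dryer: low grey sheet-metal bench dryer, fixed to the bench. Its x axis points into the hood (the way the tray slides in), z up; origin on the bench. In its frame the hood covers x = 12 to 132 mm, y = -80 to 98 mm, its underside 32 mm and its top 59 mm above the bench; base plate x = -127 to 135 (top 9 mm above the bench), y = -80 to 128 mm; isolator housing x = -57 to -3, y = 70 to 124 mm, top at 47 mm
- tray (a joint): how far the tray is pulled out, m: 0 fully home against the stop, 0.12 fully out; slides with light friction
- pan_centre (a point): centre of the upper face of the pan's floor, 13 mm above the bench, moves with the tray; x points into the hood. The pan is open at the top, inside 100 mm (x) x 120 mm (y), with a thin rim 8 mm high all round. A tile lying on the rim instead of the floor will not pass under the hood
- tray_handle (a point): middle of the crossbar of the tray's upright U-shaped pull handle, 58 mm above the bench, at the outer end of the tray, 103 mm outside the pan centre; bar 10 mm thick, 60 mm long across the slide direction (along y of this point); x points into the hood
- isolator (a joint): angle of the isolator handle, rad: 0 = OFF (bar across the slide direction), 1.571 = ON (bar in line with the slide direction); grows clockwise seen from above. It snaps to the nearer of these two rests when let go, at most about 0.25 N m; a half-moon on its shaft must enter a notch in the tray's side flange, so it only turns with the tray within 2 mm of home
- isolator_grip (a point): point on the vertical turning axis of the isolator handle, 66 mm above the bench; turns with the handle. The handle is a black upright bar along this point's y axis: 64 mm long, 13 mm thick, from 50 to 72 mm above the bench, in the middle of the housing's top. Housing top 47 mm above the bench
- beaker: small glass beaker, 43 mm across, 60 mm tall, standing on the bench; origin at the centre of its underside
- wax_jar: small open glass jar of wax, 44 mm across, 60 mm tall, standing on the bench; origin at the centre of its underside
There are look-alikes about, which are no part of the job. What is shaped like the tile but orange or yellow is not meant.

How it is judged:
On the way, in this order (a step that is already met when the one before it is completed fails the run):
1. the tile lies flat on the pan's floor inside the rim, let go, with the tray still out (z of tile in the frame of pan_centre between -0.003 and 0.003 m and x of tile in the frame of pan_centre between -0.03 and 0.03 m and y of tile in the frame of pan_centre between -0.04 and 0.04 m and angle between tile's own z axis and vertical below 0.05 rad and contact force between tile and the fingers below 0.1 N and value of joint tray above 0.03 m), for 0.2 s.
2. the tray is fully home with the tile in it, the isolator still off (value of joint tray below 0.004 m and value of joint isolator below 0.3 rad and z of tile in the frame of pan_centre below 0.003 m and x of tile in the frame of pan_centre between -0.03 and 0.03 m), for 0.2 s.
At the end, for the whole second after the job is handed in: the isolator rests in ON (beyond 1.45 rad), the tray is within 5 mm of fully home, the tile lies still and flat on the pan's floor inside its rim, and the beaker and the wax jar still stand (value of joint isolator above 1.45 rad and value of joint tray below 0.005 m and z of tile in the frame of pan_centre between -0.003 and 0.003 m and x of tile in the frame of pan_centre between -0.03 and 0.03 m and y of tile in the frame of pan_centre between -0.04 and 0.04 m and angle between tile's own z axis and vertical below 0.05 rad and linear speed of tile below 0.02 m/s and angle between each of beaker, wax_jar's own z axis and vertical below 0.3 rad); the robot touches nothing.
It fails at once if the tile is dropped: it falls faster than 0.6 m/s (a fall of about 2 cm) out of the fingers (contact force between tile and the fingers below 0.05 N and linear speed of tile above 0.6 m/s).
It fails at once if the beaker or the wax jar is knocked over (angle between any of beaker, wax_jar's own z axis and vertical above 0.6 rad).
It also fails if it takes over 72 s, if anything falls off the work surface, if the arm or the gripper's body presses on something with over 40 N, if the wrist force passes 120 N, or if a joint passes its speed limit or range.

## Working session

There is one attempt and no reset: what is moved stays moved. The work goes in short steps, Python scripts to look and compute and a tool call to move; the robot and the scene stay as the last step left them, time stands still between calls to the robot, and variables do not carry over. Pictures are saved under pics/ and viewed, at most 10 in all, crops included, and the job is handed in when it is done.

Besides the shell and the picture viewer there is one more tool, called after "Request:" in YAML: its name, and indented under it one key for each argument. step_arm: Moves the arm, as the interface text tells. Its arguments: {"type":"object","properties":{"deltas":{"type":"array","items":{"type":"array","items":{"type":"number"}}},"newtons":{"type":"number"}},"required":["deltas"]}

```bash
mkdir -p pics; cat > h.py <<'E'
from workcell import *
import numpy as np, cv2
def cloud(c):
    h,w=c["z_map"].shape
    u,v=np.meshgrid(np.arange(w),np.arange(h))
    n=cv2.undistortPoints(np.stack([u.ravel(),v.ravel()],1).astype(np.float64)[:,None],c["K"],np.array(c["dist_coeffs"]))[:,0]
    z=c["z_map"].ravel()
    P=np.c_[n*z[:,None],z]
    T=np.array(c["world_from_camera"])
    W=P@T[:3,:3].T+T[:3,3]; W[z<=0]=np.nan
    return W.reshape(h,w,3)
def save(c,n): cv2.imwrite(n,c["image"][:,:,::-1])
E
python3 - <<'E'
from h import *
s=get_state(); print(s)
for n in("top","scene"):
    c=read_camera(n); save(c,f"pics/{n}0.png"); np.savez(f"{n}0.npz",**c)
    print(n,np.round(c["world_from_camera"],3).tolist())
E
```

```text
{'clock': 0.0, 'joint_pos': array([-1.37760546e+00,  3.14009822e-01,  4.49346676e-02,  1.30358386e+00,
       -1.34010233e-05,  1.43122844e+00]), 'qvel': array([-0.00111626,  0.000882  ,  0.00082523,  0.00051646, -0.0011761 ,
        0.00257093]), 'tau': array([-3.57723638e-04, -4.80625463e+01,  2.98535067e+01,  1.92455063e-02,
       -1.04678088e-04, -5.73888371e-06]), 'tcp_pos': array([ 0.1877197 , -0.5428982 ,  0.21018542]), 'orientation': array([-9.30831005e-04,  9.86190423e-01,  1.65612749e-01, -3.16658664e-05]), 'wrist_force': array([ 0.15299555, -0.09247728,  0.42213007]), 'ft_torque': array([-0.04157093,  0.0208736 , -0.00441535]), 'grip_force': 0.0, 'finger_gap': 0.08558286397275401}
top [[0.013, -0.984, 0.178, 0.366], [-1.0, -0.011, 0.012, -0.06], [-0.01, -0.178, -0.984, 0.949], [0.0, 0.0, 0.0, 1.0]]
scene [[-0.569, -0.527, 0.631, -0.242], [-0.822, 0.381, -0.423, 0.48], [-0.017, -0.759, -0.65, 0.887], [0.0, 0.0, 0.0, 1.0]]
```

View pics/top0.png

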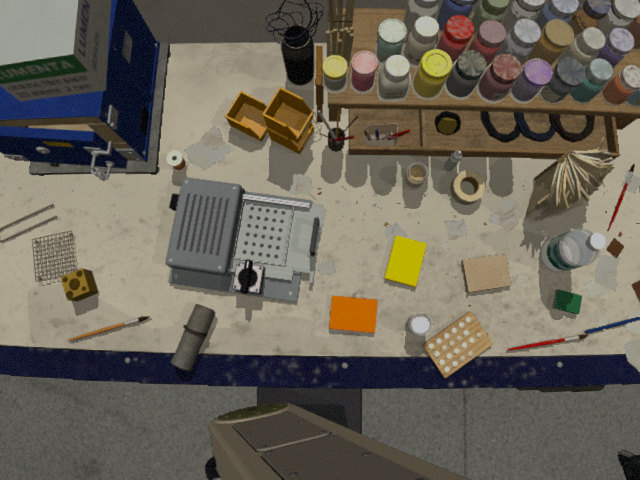

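View pics/scene0.png

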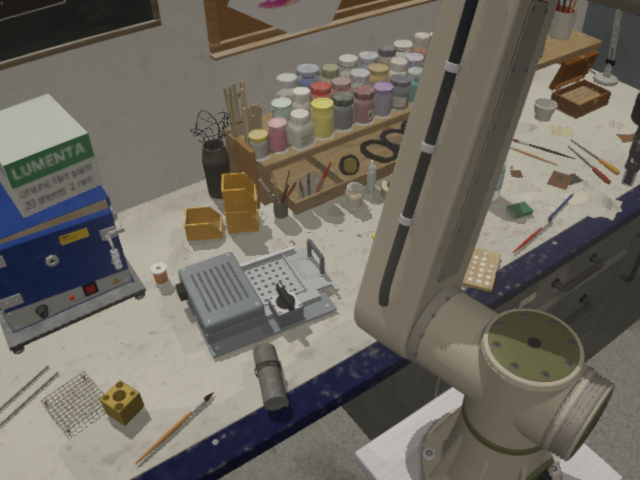

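The top view shows the dryer with its hood at (205,228), the pan at (265,235), the tray handle at (315,237) and the isolator at (248,277). The beige tile is at (487,274), and jar-like glasses stand at (419,325) and (416,175). The arm blocks the right side of the scene view.

```bash
python3 - <<'E'
from h import *
c=dict(np.load("top0.npz")); W=cloud(c); im=c["image"]; hsv=cv2.cvtColor(im,cv2.COLOR_RGB2HSV)
def rect(m,name):
    p=W[m]; p=p[~np.isnan(p).any(1)]
    r=cv2.minAreaRect((p[:,:2]*1000).astype(np.float32)); print(name,len(p),"rect",np.round(r[0],1),np.round(r[1],1),round(r[2],1),"zmed",np.round(np.percentile(p[:,2]*1000,[5,50,95]),1),"mean",np.round(p[:,:2].mean(0)*1000,1))
def box(u0,v0,u1,v1):
    m=np.zeros(im.shape[:2],bool); m[v0:v1,u0:u1]=1; return m
Z=W[:,:,2]
def big(m):
    n,l,s,_=cv2.connectedComponentsWithStats(m.astype(np.uint8)); return l==1+np.argmax(s[1:,4])
rect(big(box(455,245,520,300)&(Z>.008)&(Z<.02)),"tile")
rect(big(box(160,170,245,300)&(Z>.05)&(Z<.075)),"hood")
rect(big(box(300,200,330,270)&(Z>.045)),"handle")
rect(big(box(230,255,270,300)&(Z>.058)),"isobar")
rect(big(box(230,255,270,300)&(Z>.041)),"housing")
rect(big(box(238,200,296,262)&(Z>.008)&(Z<.03)),"pan")
rect(big(box(165,175,330,305)&(Z>.005)),"dryer")
rect(big(box(405,310,435,340)&(Z>.02)),"glassA")
rect(big(box(400,160,432,190)&(Z>.02)),"glassB")
rect(big(box(450,165,490,210)&(Z>.01)),"ringC")
rect(big(box(535,225,610,275)&(Z>.02)),"bottle")
rect(big(box(425,310,495,380)&(Z>.005)),"drillblock")
print("hsv tile",hsv[274,487])
for v,u in((237,315),(277,248),(235,265),(200,275),(325,420),(175,416)): print(u,v,np.round(W[v,u]*1000,1))
cv2.imwrite("pics/c.png",cv2.resize(im[150:350,150:420,::-1],None,fx=2.9,fy=2.9,interpolation=cv2.INTER_CUBIC))
E
```

```text
tile 1348 rect [ 478.3 -376.5] [64.1 91.3] 8.5 zmed [ 8.6 11.  13.5] mean [ 478.1 -375.8]
hood 5537 rect [562.7 188.8] [135.3 179.6] 82.4 zmed [54.3 57.8 60.5] mean [560.2 180.6]
handle 188 rect [541.1 -33.6] [ 9.9 67.9] 82.3 zmed [56.2 60.7 64. ] mean [540.5 -33.7]
isobar 264 rect [460.2  92.4] [14.2 63.1] 82.2 zmed [61.9 69.4 73. ] mean [459.6  91.3]
housing 827 rect [460.  92.] [54.4 63.3] 82.8 zmed [42.7 48.3 71.9] mean [459.7  90.2]
pan 3463 rect [559.7  63.8] [127.5 116.1] 1.0 zmed [ 9.3 12.1 19.9] mean [558.3  62.2]
dryer 14795 rect [536.6 110.4] [300.9 209.7] 81.9 zmed [ 7.2 19.6 60.3] mean [536.4 108.1]
glassA 480 rect [ 377.3 -233.1] [43.  40.9] 45.8 zmed [37.  51.9 59.1] mean [ 377.4 -232.4]
glassB 471 rect [ 670.6 -233.1] [43.5 41.9] 86.4 zmed [27.  39.9 59.6] mean [ 669.2 -232.3]
ringC 699 rect [ 653.  -342.2] [65.9 64.6] 74.1 zmed [13.8 26.4 29.8] mean [ 651.3 -340.8]
bottle 1899 rect [ 514.4 -518.7] [71.4 58.1] 16.7 zmed [ 37.3 116.6 165.4] mean [ 511.1 -508.8]
drillblock 2339 rect [ 339.  -314.7] [ 77.7 119.5] 33.3 zmed [ 6.1  9.2 13.2] mean [ 338.7 -313.9]
hsv tile [ 18  86 158]
315 237 [537.2 -35.3  60.5]
248 277 [458.5  86.6  73. ]
265 235 [549.9  66.2   9.9]
275 200 [618.2  46.6  25.8]
420 325 [ 374.8 -233.2   47.4]
416 175 [ 669.9 -234.1   36.6]
```

View pics/c.png

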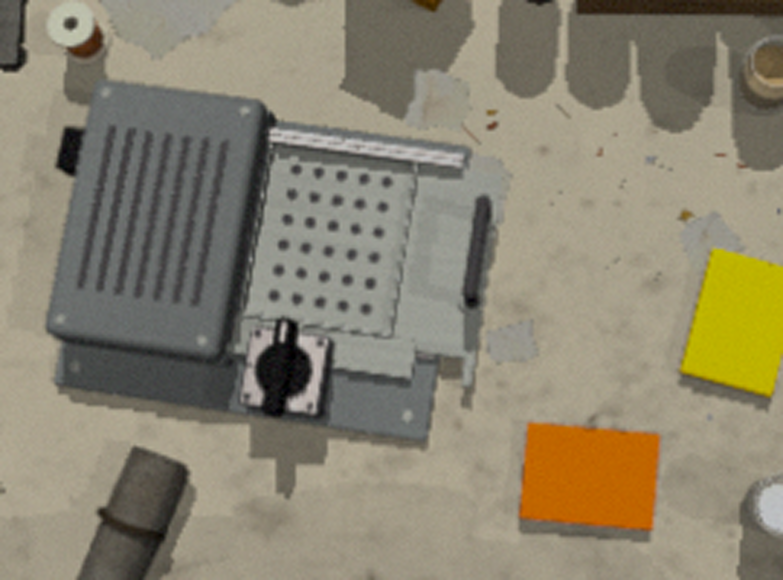

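The measurements agree with the sizes given. Tile centre is (478,-376) with its short axis at 8.5°. The dryer's x axis is at 82.2°, the pan centre is about (555,68.5), the handle (541,-34) and the isolator (460,92). I'll lay the tile turned by 90° so the fingers have room inside the rim.

Request:
step_arm:
  deltas:
    - [29,16.6,0,0,0,7.9,1]
    - [29,16.6,0,0,0,7.9,1]
    - [29,16.6,0,0,0,7.9,1]
    - [29,16.6,0,0,0,7.9,1]
    - [29,16.6,0,0,0,7.9,1]
  newtons: 40

```text
clock: 0.6
tcp_pos: [0.3337, -0.4595, 0.2107]
orientation: [-0.0, 0.871, 0.492, 0.0]
wrist_force: [-0.9, -0.8, -0.6]
finger_gap: 0.085
grip_force: 0.0
```

Request:
step_arm:
  deltas:
    - [29,16.6,0,0,0,7.9,1]
    - [29,16.6,0,0,0,7.9,1]
    - [29,16.6,0,0,0,7.9,1]
    - [29,16.6,0,0,0,7.9,1]
    - [29,16.6,0,0,0,7.9,1]

```text
clock: 1.1
tcp_pos: [0.4787, -0.3764, 0.2106]
orientation: [-0.0, 0.653, 0.757, 0.0]
wrist_force: [0.7, -0.4, 0.0]
finger_gap: 0.0851
grip_force: 0.0
```

Request:
step_arm:
  deltas:
    - [0,0,-30,0,0,0,1]
    - [0,0,-30,0,0,0,1]
    - [0,0,0,0,0,0,1]
    - [0,0,0,0,0,0,1]

```text
clock: 1.5
tcp_pos: [0.4773, -0.377, 0.1508]
orientation: [-0.001, 0.656, 0.755, 0.0]
wrist_force: [0.5, -0.3, 1.0]
finger_gap: 0.0855
grip_force: 0.0
```

```bash
cat >> h.py <<'E'
def rays(c,px,z):
    n=cv2.undistortPoints(np.array(px,float).reshape(-1,1,2),c["K"],np.array(c["dist_coeffs"]))[:,0]
    T=np.array(c["world_from_camera"]); d=np.c_[n,np.ones(len(n))]@T[:3,:3].T
    return T[:3,3]+d*((z-T[2,3])/d[:,2])[:,None]
def yaw(s):
    from scipy.spatial.transform import Rotation as R
    M=R.from_quat(np.roll(s["orientation"],-1)).as_matrix(); return np.degrees(np.arctan2(M[1,1],M[0,1])),M[:,2]
E
python3 - <<'E'
from h import *
import workcell; print(getattr(workcell,"grasp_offset",None),[n for n in dir(workcell) if n[0]!='_'])
s=get_state(); print(s["clock"],s["tcp_pos"],yaw(s),s["joint_pos"])
c=read_camera("wrist"); save(c,"pics/w1.png"); W=cloud(c)
hsv=cv2.cvtColor(c["image"],cv2.COLOR_RGB2HSV); Z=W[:,:,2]
m=(Z>.007)&(Z<.02)&(np.hypot(W[:,:,0]-.478,W[:,:,1]+.376)<.07)
p=W[m][:,:2]*1000; r=cv2.minAreaRect(p.astype(np.float32)); print(len(p),r,p.mean(0))
E
```

```text
0.0187 ['MotionError', 'get_state', 'grasp_offset', 'hand_in', 'read_camera']
1.5 [ 0.47728442 -0.37700532  0.15075906] (np.float64(8.062350530742155), array([-0.00146502,  0.00161977, -0.99999762])) [-8.00503760e-01  4.01574540e-01  2.52258847e-02  1.19663035e+00
  7.64595496e-05  6.29579028e-01]
8769 ((477.0686950683594, -376.3287048339844), (65.23521423339844, 89.55269622802734), 8.635265350341797) [ 476.81495546 -374.29330468]
```

View pics/w1.png

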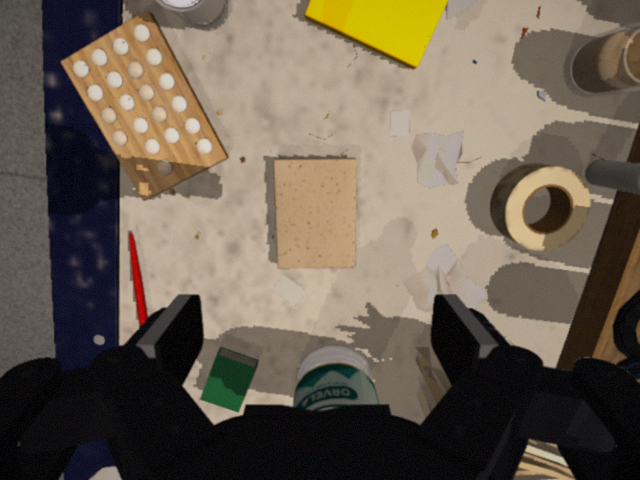

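The tile sits at (315,212) in the wrist view, square to the fingers and centred under the tool. The bottle at (335,380) is clear of the fingers. Descending.

Request:
step_arm:
  deltas:
    - [0,0,-40,0,0,0.5,1]
    - [0,0,-40,0,0,0,1]
    - [0,0,-40,0,0,0,1]
    - [0,0,-25,0,0,0,1]
    - [0,0,-10,0,0,0,1]

```text
clock: 2.05
tcp_pos: [0.4771, -0.3774, -0.005]
orientation: [-0.001, 0.653, 0.758, 0.0]
wrist_force: [-0.5, -0.2, 1.0]
finger_gap: 0.0853
grip_force: 0.0
```

Request:
step_arm:
  deltas:
    - [0,0,0,0,0,0,0.5]
    - [0,0,0,0,0,0,0.2]
    - [0,0,0,0,0,0,0.2]
    - [0,0,0,0,0,0,0.2]
    - [0,0,0,0,0,0,0.2]

```text
clock: 2.55
tcp_pos: [0.4784, -0.378, -0.0027]
orientation: [0.001, 0.652, 0.758, -0.0]
wrist_force: [0.3, 1.5, -1.1]
finger_gap: 0.0511
grip_force: 0.0
```

```bash
python3 - <<'E'
from h import *
s=get_state(); print(s["tcp_pos"],s["finger_gap"],s["grip_force"],s["wrist_force"])
c=read_camera("wrist"); save(c,"pics/w2.png"); W=cloud(c)
for q in ((200,320),(150,320),(250,320),(300,320)): print(q,W[q])
E
```

```text
[ 0.47843791 -0.37803975 -0.002726  ] 0.05105723487832474 0.0 [ 0.27158304  1.53265795 -1.06419558]
(200, 320) [ 0.47482891 -0.33710223  0.013147  ]
(150, 320) [ 0.47226398 -0.31930408 -0.0032728 ]
(250, 320) [ 0.4780063  -0.3577067   0.01109037]
(300, 320) [ 0.48124015 -0.37888594  0.01241525]
```

View pics/w2.png

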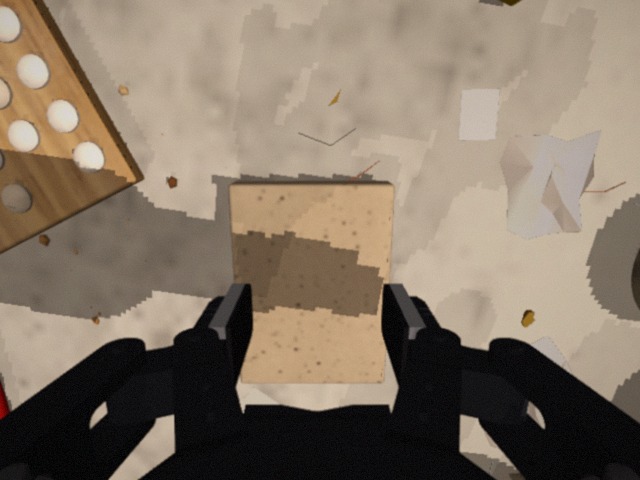

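The fingers at (235,290) and (400,290) closed over the tile's top instead of its sides, so the tips stand higher than I assumed. I'll reopen slightly, go lower while watching for bench contact, and close again.

Request:
step_arm:
  deltas:
    - [0,0,10,0,0,0,0.75]
    - [0,0,0,0,0,0,0.75]
    - [0,0,0,0,0,0,0.75]
    - [0,0,0,0,0,0,0.75]

```text
clock: 3.0
tcp_pos: [0.4779, -0.3775, 0.0062]
orientation: [0.0, 0.652, 0.758, 0.0]
wrist_force: [-0.4, 0.0, -0.6]
finger_gap: 0.0749
grip_force: 0.0
```

```bash
python3 - <<'E'
from h import *
s=get_state(); print(s["tcp_pos"],s["finger_gap"],s["wrist_force"],yaw(s))
c=read_camera("wrist"); W=cloud(c); Z=W[:,:,2]
v=(c["image"].max(2)<70)
x=W[:,:,0];y=W[:,:,1]
# dark points near the fingers: lowest z by image side
for a,b in((100,300),(340,540)):
    m=v.copy(); m[:, :a]=0; m[:,b:]=0; m&=(Z<.06)&(np.hypot(x-.478,y+.377)<.075)&(Z>.004)
    p=W[m]; print(len(p),np.percentile(p,[0.5,2,10,50],axis=0).round(4).tolist() if len(p) else 0)
m=(Z>.007)&(Z<.02)&(c["image"].max(2)>90)&(np.hypot(x-.478,y+.376)<.07)
print(cv2.minAreaRect((W[m][:,:2]*1000).astype(np.float32)))
E
```

```text
[ 0.47786872 -0.37748217  0.00619123] 0.07488644245482216 [-0.42265197  0.01647591 -0.60385451] (np.float64(8.570279861128508), array([ 1.97924418e-04, -6.26156510e-05, -9.99999978e-01]))
1889 [[0.428, -0.3929, 0.0191], [0.4285, -0.3922, 0.0375], [0.4307, -0.389, 0.041], [0.4412, -0.3775, 0.0508]]
1913 [[0.5076, -0.3819, 0.0224], [0.5144, -0.3813, 0.0367], [0.5149, -0.3781, 0.0407], [0.5166, -0.3645, 0.0505]]
((477.2726135253906, -376.421142578125), (65.46736145019531, 90.4111557006836), 8.577781677246094)
```

The tips sit about 13 mm behind the TCP at this opening, so I'll take the TCP to about -10 mm.

Request:
step_arm:
  deltas:
    - [-0.5,1,-8,0,0,0,0.75]
    - [0,0,-5,0,0,0,0.75]
    - [0,0,-3,0,0,0,0.75]
    - [0,0,0,0,0,0,0.75]

```text
clock: 3.45
tcp_pos: [0.4768, -0.3759, -0.0109]
orientation: [-0.001, 0.652, 0.758, 0.0]
wrist_force: [-0.7, -0.4, 1.2]
finger_gap: 0.0746
grip_force: 0.0
```

Request:
step_arm:
  deltas:
    - [0,0,0,0,0,0,0.45]
    - [0,0,0,0,0,0,0.45]
    - [0,0,0,0,0,0,0.4]
    - [0,0,0,0,0,0,0.4]

```text
clock: 3.85
tcp_pos: [0.4775, -0.3766, -0.0097]
orientation: [0.0, 0.652, 0.758, 0.0]
wrist_force: [-0.3, 0.7, -0.2]
finger_gap: 0.0596
grip_force: 0.0
```

```bash
python3 - <<'E'
from h import *
s=get_state(); print(s["tcp_pos"],s["finger_gap"],s["grip_force"],s["wrist_force"])
c=read_camera("wrist"); save(c,"pics/w3.png"); W=cloud(c)
im=c["image"][150:450,140:500,::-1]; cv2.imwrite("pics/w3c.png",cv2.resize(im,None,fx=2,fy=2))
for v in range(270,350,10): print(v,[ (u,round(float(W[v,u,2])*1000)) for u in range(200,260,6)])
for v in(210,240): print(v,[round(float(W[v,u,2])*1000,1) for u in range(210,420,15)])
E
```

```text
[ 0.47747905 -0.37661607 -0.00965534] 0.0596266684210081 0.0 [-0.34036692  0.72985842 -0.16103925]
270 [(200, -1), (206, -3), (212, -1), (218, -2), (224, -2), (230, -2), (236, 12), (242, 12), (248, 11), (254, 12)]
280 [(200, -3), (206, -2), (212, -2), (218, -2), (224, -2), (230, -1), (236, 11), (242, 11), (248, 10), (254, 12)]
290 [(200, -2), (206, -2), (212, -3), (218, 24), (224, 25), (230, 24), (236, 21), (242, 12), (248, 11), (254, 11)]
300 [(200, -2), (206, 24), (212, 32), (218, 33), (224, 33), (230, 30), (236, 21), (242, 12), (248, 10), (254, 12)]
310 [(200, 33), (206, 40), (212, 41), (218, 39), (224, 40), (230, 32), (236, 23), (242, 12), (248, 12), (254, 11)]
320 [(200, 47), (206, 47), (212, 47), (218, 46), (224, 42), (230, 33), (236, 23), (242, 11), (248, 11), (254, 11)]
330 [(200, 53), (206, 52), (212, 53), (218, 49), (224, 43), (230, 34), (236, 24), (242, 12), (248, 11), (254, 12)]
340 [(200, 60), (206, 53), (212, 52), (218, 50), (224, 42), (230, 35), (236, 27), (242, 12), (248, 13), (254, 12)]
210 [-2.0, -2.7, 11.1, 11.0, 10.7, 12.0, 11.3, 10.6, 11.2, 12.3, 12.1, 11.1, 11.6, -1.6]
240 [-3.2, -1.0, 11.8, 12.8, 11.8, 11.8, 11.9, 11.7, 11.7, 12.1, 11.6, 10.4, 11.7, -2.3]
```

View pics/w3c.png

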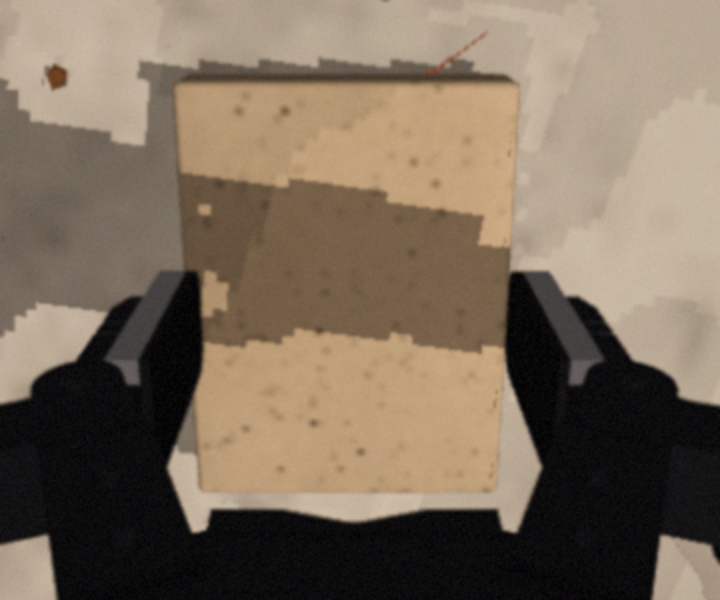

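```bash
python3 - <<'E'
from h import *
s=get_state(); c=read_camera("wrist"); W=cloud(c)
y,_=yaw(s); a=np.radians(y); t=np.array([np.cos(a),np.sin(a)])
d=((W[:,:,:2]-s["tcp_pos"][:2])@t)*1000; l=((W[:,:,:2]-s["tcp_pos"][:2])@np.array([-t[1],t[0]]))*1000
for v in(300,320):
  for us in(range(226,250,2),range(386,406,2)):
    print(v,[(u,round(d[v,u],1),round(W[v,u,2]*1000,1),round(l[v,u])) for u in us])
print(np.array(c["world_from_camera"]).round(4))
E
```

```text
300 [(226, np.float64(-29.8), np.float64(31.9), 11), (228, np.float64(-28.8), np.float64(33.0), 12), (230, np.float64(-28.6), np.float64(31.0), 11), (232, np.float64(-28.8), np.float64(27.2), 9), (234, np.float64(-28.9), np.float64(23.9), 7), (236, np.float64(-28.8), np.float64(21.1), 6), (238, np.float64(-28.8), np.float64(17.7), 4), (240, np.float64(-29.5), np.float64(11.2), 1), (242, np.float64(-28.6), np.float64(11.6), 2), (244, np.float64(-27.8), np.float64(11.5), 2), (246, np.float64(-27.0), np.float64(11.5), 2), (248, np.float64(-26.3), np.float64(11.1), 1)]
300 [(386, np.float64(28.9), np.float64(12.1), 2), (388, np.float64(29.8), np.float64(11.2), 1), (390, np.float64(30.6), np.float64(11.4), 2), (392, np.float64(31.3), np.float64(12.0), 2), (394, np.float64(31.0), np.float64(16.7), 4), (396, np.float64(31.2), np.float64(19.4), 5), (398, np.float64(31.1), np.float64(23.1), 7), (400, np.float64(31.0), np.float64(26.6), 9), (402, np.float64(31.2), np.float64(28.7), 10), (404, np.float64(31.1), np.float64(31.9), 11)]Traceback (most recent call last):
  File "<stdin>", line 7, in <module>
ValueError: cannot convert float NaN to integer
```

The pad faces end just above the tile top at about z = 14 mm, so the real tips are about 24 mm behind the TCP. I'll open and go 11 mm lower.

Request:
step_arm:
  deltas:
    - [0,0,0,0,0,0,0.78]
    - [0,0,0,0,0,0,0.78]
    - [0,0,0,0,0,0,0.78]
    - [0,0,-6,0,0,0,0.78]
    - [0,0,-3,0,0,0,0.78]

```text
clock: 4.45
tcp_pos: [0.4771, -0.3763, -0.0195]
orientation: [-0.0, 0.652, 0.758, 0.0]
wrist_force: [0.3, 0.2, 0.5]
finger_gap: 0.0755
grip_force: 0.0
```

Request:
step_arm:
  deltas:
    - [0,0,-2,0,0,0,0.78]
    - [0,0,0,0,0,0,0.45]
    - [0,0,0,0,0,0,0.4]
    - [0,0,0,0,0,0,0.4]
    - [0,0,0,0,0,0,0.4]

```text
clock: 4.95
tcp_pos: [0.4772, -0.3764, -0.0211]
orientation: [-0.0, 0.652, 0.758, 0.0]
wrist_force: [-0.6, 0.7, -1.4]
finger_gap: 0.0634
grip_force: 44.3
```

Gripped at 44 N. I'll lift and carry the tile towards the tray, stopping short of it to measure the pan.

Request:
step_arm:
  deltas:
    - [0,0,10,0,0,0,0.4]
    - [0,0,30,0,0,0,0.4]
    - [0,0,40,0,0,0,0.4]
    - [0,0,30,0,0,0,0.4]
    - [8,30,10,0,0,-2.4,0.4]

```text
clock: 5.45
tcp_pos: [0.4871, -0.3512, 0.1042]
orientation: [0.005, 0.67, 0.742, -0.001]
wrist_force: [0.4, 0.5, -1.6]
finger_gap: 0.0637
grip_force: 44.7
```

Request:
step_arm:
  deltas:
    - [14,45,0,0,0,-2,0.4]
    - [14,45,0,0,0,-2,0.4]
    - [14,45,0,0,0,-2,0.4]
    - [14,45,0,0,0,-2,0.4]
    - [7,45,0,0,0,-2,0.4]

```text
clock: 5.95
tcp_pos: [0.5495, -0.1199, 0.1001]
orientation: [0.001, 0.731, 0.683, 0.001]
wrist_force: [0.7, -0.3, -1.5]
finger_gap: 0.0637
grip_force: 44.7
```

Request:
step_arm:
  deltas:
    - [7,45,0,0,0,-2,0.4]
    - [0,30,0,0,0,-2,0.4]
    - [0,0,0,0,0,0,0.4]
    - [0,0,0,0,0,0,0.4]

```text
clock: 6.35
tcp_pos: [0.5555, -0.0458, 0.0998]
orientation: [0.0, 0.753, 0.658, 0.0]
wrist_force: [-0.4, 0.0, -1.3]
finger_gap: 0.0638
grip_force: 44.7
```

```bash
python3 - <<'E'
from h import *
s=get_state(); print(s["clock"],s["tcp_pos"],yaw(s),s["finger_gap"],s["grip_force"],s["joint_pos"].round(2))
c=read_camera("wrist"); save(c,"pics/w4.png"); W=cloud(c); np.savez("w4.npz",**c)
Z=W[:,:,2]; O=np.array([.5604,.1088]); a=np.radians(82.2); ex=np.array([np.cos(a),np.sin(a)]); ey=np.array([-ex[1],ex[0]])
X=((W[:,:,:2]-O)@ex)*1000; Y=((W[:,:,:2]-O)@ey)*1000
# profiles in dryer frame
def prof(A,B,lo,hi,rng):
    print([(k,round(float(np.nanmedian(Z[(B>lo)&(B<hi)&(A>=k)&(A<k+2)])*1000),1)) for k in rng if ((B>lo)&(B<hi)&(A>=k)&(A<k+2)&~np.isnan(Z)).sum()>3])
prof(X,Y,10,40,range(-160,24,2)); prof(Y,X,-50,-20,range(-76,76,2)); 
m=(Z>.05)&(Z<.07)&(abs(X+144)<20)&(abs(Y)<45); print("handle",m.sum(),cv2.minAreaRect((W[m][:,:2]*1000).astype(np.float32)))
m=(Z>.03)&(Z<.065)&(X>0)&(X<40)&(abs(Y)<90);print("hood edge X pct",np.percentile(X[m],[1,5]) if m.any() else 0)
E
```

```text
6.35 [ 0.55550478 -0.045849    0.09980757] (np.float64(-7.700706822286459), array([ 7.72333635e-04, -6.01668855e-04, -9.99999521e-01])) 0.06384950852655798 44.69886660575867 [-0.23  0.34 -0.2   1.03 -0.    1.48]
[(-160, 179.7), (-158, 179.8), (-156, 180.1), (-154, 180.3), (-152, 180.4), (-150, 180.8), (-148, 175.6), (-146, 190.7), (-144, 182.7), (-142, 181.2), (-140, 171.3), (-138, 194.9), (-136, 195.2), (-134, 132.4), (-132, 132.3), (-130, 132.1), (-128, 131.5), (-126, 13.1), (-124, 13.0), (-122, 13.0), (-120, 13.2), (-118, 13.0), (-116, 12.9), (-114, 13.2), (-112, 13.1), (-110, 13.2), (-108, 12.4), (-106, 12.6), (-104, 12.4), (-102, 12.6), (-100, 12.5), (-98, 12.6), (-96, 12.5), (-94, 12.4), (-92, 20.4), (-90, 12.4), (-88, 12.5), (-86, 12.5), (-84, 12.6), (-82, 12.4), (-80, 12.5), (-78, 12.4), (-76, 12.6), (-74, 12.6), (-72, 12.5), (-70, 12.4), (-68, 12.4), (-66, 12.4), (-64, 12.4), (-62, 12.4), (-60, 12.4), (-58, 12.7), (-56, 12.4), (-54, 12.7), (-52, 12.5), (-50, 12.5), (-48, 12.5), (-46, 12.4), (-44, 12.6), (-42, 12.4), (-40, 12.5), (-38, 12.3), (-36, 12.3), (-34, 12.5), (-32, 1
[... 480 characters left out ...]
2.4), (-18, 12.5), (-16, 12.4), (-14, 12.5), (-12, 12.6), (-10, 12.7), (-8, 12.6), (-6, 12.6), (-4, 12.6), (-2, 12.5), (0, 12.4), (2, 12.4), (4, 12.4), (6, 12.6), (8, 12.7), (10, 12.6), (12, 12.4), (14, 12.4), (16, 12.4), (18, 12.3), (20, 12.4), (22, 12.4), (24, 12.5), (26, 12.6), (28, 12.5), (30, 12.5), (32, 12.4), (34, 12.3), (36, 12.4), (38, 12.5), (40, 12.5), (42, 12.5), (44, 12.5), (46, 12.6), (48, 12.4), (50, 12.5), (52, 12.4), (54, 12.4), (56, 12.3), (58, 12.5), (60, 18.4), (62, 17.4), (64, 53.2), (66, 52.1), (68, 26.1), (70, 33.8), (72, 46.6), (74, 47.6)]
handle 27 ((507.8941345214844, -27.159461975097656), (5.380834102630615, 1.9204415082931519), 85.84595489501953)
hood edge X pct 0
```

View pics/w4.png

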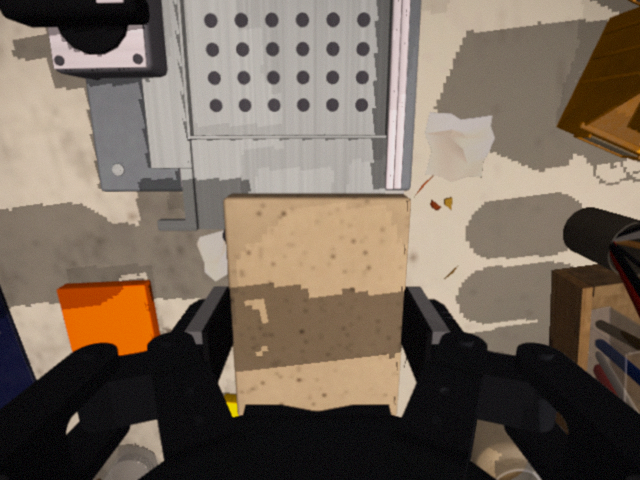

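The pan's near rim shows at (288,137), which is X = -91 in the dryer frame as expected, and the pan is centred in Y. The tile hangs level in the fingers at (317,300). Next I'll work out the tile's offset in the hand.

```bash
python3 - <<'E'
from h import *
s=get_state(); c=dict(np.load("w4.npz")); W=cloud(c); Z=W[:,:,2]
im=c["image"].astype(int)
m=(abs(Z-.132)<.008)&(im[:,:,0]>im[:,:,2]+25)
m=cv2.morphologyEx(m.astype(np.uint8),cv2.MORPH_OPEN,np.ones((3,3)))>0
p=W[m]; r=cv2.minAreaRect((p[:,:2]*1000).astype(np.float32)); print(m.sum(),r)
A=np.c_[p[:,:2]-p[:,:2].mean(0),np.ones(len(p))]; print("plane",np.linalg.lstsq(A,p[:,2],rcond=None)[0])
# front edge by ray: tile top front edge row ~195, cols 228..408
a=np.radians(82.2); ex=np.array([np.cos(a),np.sin(a)]); ey=np.array([-ex[1],ex[0]])
d=(p[:,:2]-s["tcp_pos"][:2])*1000
for e in(ex,ey): print(np.percentile(d@e,[.5,99.5]))
pan=np.array([560.4,108.8])-40.8*ex; print("pan",pan,"tcp->pan",pan-s["tcp_pos"][:2]*1000)
E
```

```text
36696 ((556.7261352539062, -45.12346267700195), (88.93939971923828, 65.40975952148438), 82.2967529296875)
plane [ 0.00119386 -0.00723556  0.13237157]
[-38.52553721  45.9567702 ]
[-32.79563641  30.84206709]
pan [554.86280464  68.37748811] tcp->pan [ -0.70994753 115.11243189]
```

Request:
step_arm:
  deltas:
    - [-0.4,28,0,0,0,0,0.4]
    - [-0.5,28,0,0,0,0,0.4]
    - [-0.5,28.5,0,0,0,0,0.4]
    - [-0.5,29,0,0,0,0,0.4]
    - [0,0,-30,0,0,0,0.4]

```text
clock: 6.9
tcp_pos: [0.5574, 0.0683, 0.0729]
orientation: [0.003, 0.753, 0.658, 0.004]
wrist_force: [0.4, -1.0, -2.2]
finger_gap: 0.0633
grip_force: 44.7
```

Request:
step_arm:
  deltas:
    - [0,0,-30,0,0,0,0.4]
    - [0,0,-25,0,0,0,0.4]
    - [0,0,-10,0,0,0,0.4]
    - [0,0,0,0,0,0,0.4]
    - [0,0,0,0,0,0,0.4]

```text
clock: 7.4
tcp_pos: [0.5544, 0.0662, 0.005]
orientation: [0.0, 0.754, 0.657, 0.0]
wrist_force: [0.8, -0.4, -1.0]
finger_gap: 0.0635
grip_force: 44.7
```

Request:
step_arm:
  deltas:
    - [0,0,-4,0,0,0,0.4]
    - [0,0,-4,0,0,0,0.4]
    - [0,0,-2,0,0,0,0.4]
    - [0,0,0,0,0,0,0.4]

```text
clock: 7.8
tcp_pos: [0.5533, 0.0671, -0.006]
orientation: [-0.0, 0.754, 0.657, -0.0]
wrist_force: [-0.1, -0.0, -0.6]
finger_gap: 0.0637
grip_force: 44.7
```

Request:
step_arm:
  deltas:
    - [0.3,0.6,-1,0,0,0,0.4]
    - [0,0,0,0,0,0,0.4]

```text
clock: 8.0
tcp_pos: [0.5538, 0.0677, -0.0069]
orientation: [0.0, 0.754, 0.657, 0.0]
wrist_force: [-0.5, -0.4, -1.4]
finger_gap: 0.0635
grip_force: 44.7
```

Request:
step_arm:
  deltas:
    - [0,0,-1,0,0,0,0.4]
    - [0,0,0,0,0,0,0.4]

```text
clock: 8.2
tcp_pos: [0.5537, 0.0677, -0.008]
orientation: [-0.0, 0.754, 0.657, -0.0]
wrist_force: [-0.3, 0.4, -1.9]
finger_gap: 0.0639
grip_force: 44.7
```

Request:
step_arm:
  deltas:
    - [0,0,-0.5,0,0,0,0.4]
    - [0,0,0,0,0,0,0.4]

```text
clock: 8.4
tcp_pos: [0.5537, 0.0676, -0.0082]
orientation: [0.0, 0.754, 0.657, 0.0]
wrist_force: [-1.2, -0.3, 0.1]
finger_gap: 0.0637
grip_force: 44.9
```

```bash
python3 - <<'E'
from h import *
s=get_state(); print(s["clock"],s["tcp_pos"],s["wrist_force"])
c=read_camera("top"); W=cloud(c); Z=W[:,:,2]; O=np.array([.5604,.1088]); a=np.radians(82.2); ex=np.array([np.cos(a),np.sin(a)]); ey=np.array([-ex[1],ex[0]])
c=read_camera("wrist"); save(c,"pics/w5.png"); W=cloud(c); Z=W[:,:,2]
X=((W[:,:,:2]-O)@ex)*1000; Y=((W[:,:,:2]-O)@ey)*1000; im=c["image"].astype(int)
t=(abs(Z-.024)<.008)&(im[:,:,0]>im[:,:,2]+25)
print(t.sum(),np.percentile(X[t],[.5,99.5]),np.percentile(Y[t],[.5,99.5]),np.percentile(Z[t],[5,50,95]))
E
```

```text
8.4 [ 0.55374935  0.06764134 -0.00818992] [-1.18711332 -0.28197493  0.11659749]
36785 [-81.18562034   3.40546831] [-32.05276753  31.65185372] [0.02340128 0.0244586  0.0254112 ]
```

View pics/w5.png

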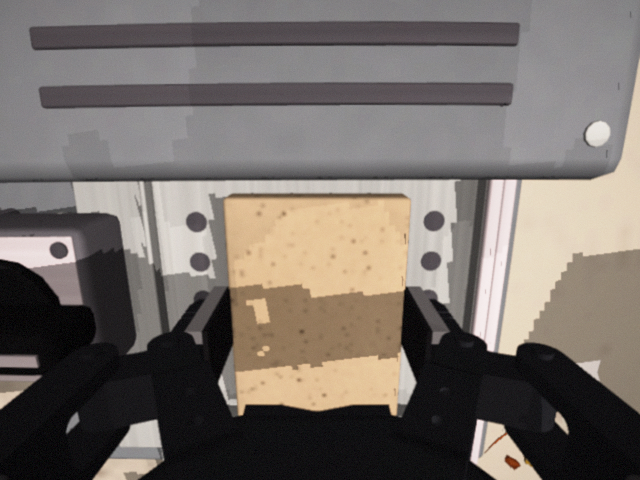

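The tile is between the rims at (318,300) with its top at 24.5 mm, so it is on the floor. Its centre is at X ≈ -41, Y ≈ 0. Releasing.

Request:
step_arm:
  deltas:
    - [0,0,0,0,0,0,0.52]
    - [0,0,0,0,0,0,0.6]
    - [0,0,0,0,0,0,0.68]
    - [0,0,0,0,0,0,0.72]
    - [0,0,0,0,0,0,0.72]

```text
clock: 9.0
tcp_pos: [0.5568, 0.0673, -0.007]
orientation: [0.002, 0.754, 0.657, 0.002]
wrist_force: [5.3, -0.7, 3.4]
finger_gap: 0.073
grip_force: 0.3
```

Request:
step_arm:
  deltas:
    - [0,0,5,0,0,0,0.72]
    - [0,0,25,0,0,0,0.72]
    - [0,0,40,0,0,0,0.72]
    - [0,0,45,0,0,0,0.72]
    - [0,0,0,0,0,0,0]

```text
clock: 9.5
tcp_pos: [0.5569, 0.0677, 0.1128]
orientation: [0.003, 0.754, 0.657, 0.003]
wrist_force: [0.8, -0.9, -0.3]
finger_gap: 0.0607
grip_force: 0.0
```

```bash
python3 - <<'E'
from h import *
s=get_state(); print(s["clock"],s["tcp_pos"],s["joint_pos"].round(2),s["finger_gap"])
O=np.array([.5604,.1088]); a=np.radians(82.2); ex=np.array([np.cos(a),np.sin(a)]); ey=np.array([-ex[1],ex[0]])
c=read_camera("wrist"); W=cloud(c); Z=W[:,:,2]
X=((W[:,:,:2]-O)@ex)*1000; Y=((W[:,:,:2]-O)@ey)*1000; im=c["image"].astype(int)
t=(abs(Z-.024)<.008)&(im[:,:,0]>im[:,:,2]+25)&(X<11)
p=W[t]; A=np.c_[p[:,:2]-p[:,:2].mean(0),np.ones(len(p))]
print(t.sum(),np.percentile(X[t],[.5,99.5]),np.percentile(Y[t],[.5,99.5]),"plane",np.linalg.lstsq(A,p[:,2],rcond=None)[0])
E
```

```text
9.5 [0.55693567 0.06769038 0.11275158] [-0.02  0.33 -0.18  1.05  0.    1.69] 0.060656505433414484
15111 [-177.65063912    8.28891816] [-250.28991152   31.79924071] plane [-0.00301756 -0.00584065  0.02429219]
```

The tile lies flat with its centre unchanged. Next I'll shut the fingers and go outside the handle to push the tray in.

Request:
step_arm:
  deltas:
    - [-4.5,-30,0,0,0,0,-0.5]
    - [-4.5,-30,0,0,0,0,-1]
    - [-4.5,-30,0,0,0,0,-1]
    - [-4.5,-30,0,0,0,0,-1]
    - [-4,-27,0,0,0,0,-1]

```text
clock: 10.05
tcp_pos: [0.5296, -0.08, 0.1048]
orientation: [-0.002, 0.754, 0.657, -0.001]
wrist_force: [0.2, -0.4, -0.6]
finger_gap: -0.0001
grip_force: 0.0
```

Request:
step_arm:
  deltas:
    - [0,0,-25,0,0,0,-1]
    - [0,0,-30,0,0,0,-1]
    - [0,0,-23,0,0,0,-1]
    - [0,0,0,0,0,0,-1]
    - [1,8,0,0,0,0,-1]

```text
clock: 10.55
tcp_pos: [0.5313, -0.0713, 0.0277]
orientation: [-0.001, 0.754, 0.657, -0.001]
wrist_force: [0.3, 0.2, 0.5]
finger_gap: -0.0003
grip_force: 0.0
```

Request:
step_arm:
  deltas:
    - [1,8,0,0,0,0,-1]
    - [1,8,0,0,0,0,-1]
    - [1,8,0,0,0,0,-1]
    - [1.1,8,0,0,0,0,-1]
    - [1.1,8,0,0,0,0,-1]

```text
clock: 11.05
tcp_pos: [0.5387, -0.0309, 0.0293]
orientation: [0.001, 0.754, 0.657, 0.0]
wrist_force: [0.4, -0.8, 1.1]
finger_gap: -0.0001
grip_force: 0.9
```

Request:
step_arm:
  deltas:
    - [1.4,10,0,0,0,0,-1]
    - [1.4,10,0,0,0,0,-1]
    - [1.4,10,0,0,0,0,-1]
    - [1.4,10,0,0,0,0,-1]
    - [1.4,10,0,0,0,0,-1]

```text
clock: 11.55
tcp_pos: [0.545, 0.0195, 0.0286]
orientation: [-0.0, 0.754, 0.657, -0.0]
wrist_force: [0.1, -1.9, 1.8]
finger_gap: 0.0001
grip_force: 1.0
```

```bash
python3 - <<'E'
from h import *
s=get_state(); O=np.array([.5604,.1088]); a=np.radians(82.2); ex=np.array([np.cos(a),np.sin(a)]); ey=np.array([-ex[1],ex[0]])
d=s["tcp_pos"][:2]-O; print(s["tcp_pos"],d@ex,d@ey,s["wrist_force"])
c=read_camera("top"); save(c,"pics/t6.png"); W=cloud(c); Z=W[:,:,2]; im=c["image"].astype(int)
X=((W[:,:,:2]-O)@ex)*1000; Y=((W[:,:,:2]-O)@ey)*1000
m=(abs(Z-.0245)<.006)&(abs(Y)<45)&(X<12)&(X>-140)&(im[:,:,0]>im[:,:,2]+25); print("tile",m.sum(),np.percentile(X[m],[1,99]),np.percentile(Y[m],[1,99]))
E
python3 -c "
import cv2;i=cv2.imread('pics/t6.png')[130:350,130:400];cv2.imwrite('pics/t6c.png',cv2.resize(i,None,fx=2.5,fy=2.5))"
```

```text
[0.54495713 0.01952535 0.02857335] -0.09054450876182923 0.003184030540253456 [ 0.08402668 -1.93214757  1.84383314]Traceback (most recent call last):
  File "<stdin>", line 6, in <module>
    return _quantile_unchecked(
        a, q, axis, out, overwrite_input, method, keepdims, weights)
    return _ureduce(a,
                    func=_quantile_ureduce_func,
    ...<5 lines>...
                    overwrite_input=overwrite_input,
                    method=method)
    r = func(a, **kwargs)
    result = _quantile(arr,
                       quantiles=q,
    ...<2 lines>...
                       out=out,
                       weights=wgt)
    slices_having_nans = np.isnan(arr[-1, ...])
                                  ~~~^^^^^^^^^
IndexError: index -1 is out of bounds for axis 0 with size 0
```

View pics/t6c.png

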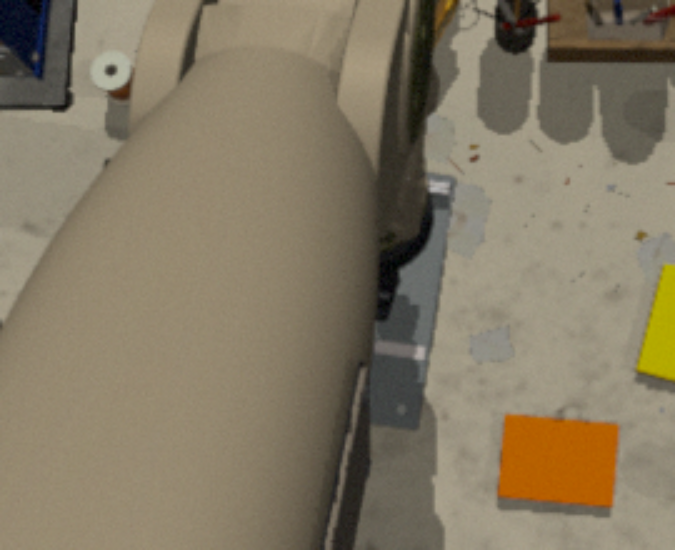

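The arm hides the tray in the top view, but the bare base plate at (405,320) shows the tray has slid in. I'll keep pushing and slow down near the stop.

Request:
step_arm:
  deltas:
    - [1.2,9,0,0,0,0,-1]
    - [1.2,9,0,0,0,0,-1]
    - [1.2,9,0,0,0,0,-1]
    - [1.0,7,0,0,0,0,-1]
    - [0.7,5,0,0,0,0,-1]

```text
clock: 12.1
tcp_pos: [0.5498, 0.0578, 0.0284]
orientation: [0.0, 0.754, 0.657, -0.001]
wrist_force: [-3.6, -16.4, 2.1]
finger_gap: -0.0001
grip_force: 8.4
```

Request:
step_arm:
  deltas:
    - [0.5,3,0,0,0,0,-1]
    - [0.4,3,0,0,0,0,-1]
    - [0.3,2,0,0,0,0,-1]

```text
clock: 12.4
tcp_pos: [0.5497, 0.0578, 0.0285]
orientation: [0.005, 0.755, 0.655, -0.007]
wrist_force: [-5.3, -32.0, 5.1]
finger_gap: 0.0001
grip_force: 16.5
```

Resistance rose to 32 N. I'll back off and check where the handle is.

Request:
step_arm:
  deltas:
    - [-1.4,-10,0,0,0,0,-1]
    - [-4,-30,0,0,0,0,-1]
    - [-4,-30,30,0,0,0,-1]
    - [0,0,45,0,0,0,-1]
    - [0,0,10,0,0,0,-1]

```text
clock: 12.9
tcp_pos: [0.5451, -0.0053, 0.1183]
orientation: [0.003, 0.754, 0.657, 0.003]
wrist_force: [0.1, 0.4, -0.2]
finger_gap: -0.0003
grip_force: 0.0
```

```bash
python3 - <<'E'
from h import *
s=get_state(); O=np.array([.5604,.1088]); a=np.radians(82.2); ex=np.array([np.cos(a),np.sin(a)]); ey=np.array([-ex[1],ex[0]])
d=s["tcp_pos"][:2]-O; print(s["clock"],s["tcp_pos"],d@ex,d@ey,s["wrist_force"],s["joint_pos"].round(2),yaw(s)[0])
c=read_camera("wrist"); save(c,"pics/w7.png"); W=cloud(c); Z=W[:,:,2]
X=((W[:,:,:2]-O)@ex)*1000; Y=((W[:,:,:2]-O)@ey)*1000
m=(Z>.048)&(Z<.068)&(abs(Y)<40)&(X<8)&(X>-80); print("handle",m.sum(),np.percentile(X[m],[2,50,98]),np.percentile(Y[m],[2,98]),np.median(Z[m]))
m=(Z>.048)&(Z<.062)&(abs(Y)<70)&(X>8)&(X<60); print("hood edge",np.percentile(X[m],[0.5,2]) if m.any() else 0)
m=(Z>.062)&(Z<.08)&(abs(Y-97)<45)&(abs(X+30)<45); print("bar",m.sum(),cv2.minAreaRect((np.c_[X[m],Y[m]]).astype(np.float32)) if m.any() else 0, np.median(Z[m]))
E
```

```text
12.9 [ 0.545096   -0.00525391  0.11831913] -0.11507565309647669 -0.0003164906398459592 [ 0.09483731  0.35814831 -0.20748303] [-0.16  0.29 -0.21  1.06  0.    1.55] -7.925717528938291
handle 2325 [-40.78425694 -36.18643205 -31.30492079] [-31.90321774  32.43290458] 0.06156805609632182
hood edge [12.5262523  12.73356499]
bar 3179 ((-29.419925689697266, 97.34004974365234), (64.23141479492188, 13.212130546569824), 89.94175720214844) 0.0708410161772858
```

View pics/w7.png

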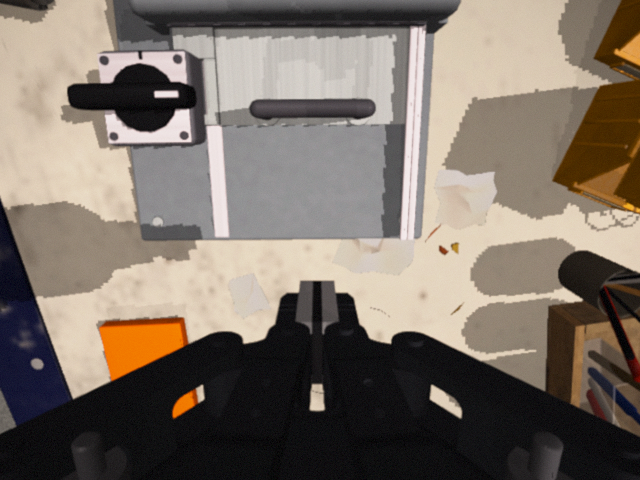

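The handle bar is at (312,107), X = -36, which puts the pan at X = 67, wholly under the hood and against its stop. The isolator bar at (132,95) is still OFF, with its centre at (-29.4,97.3) in the dryer frame. Moving over it with +90° yaw.

Request:
step_arm:
  deltas:
    - [-8,9,0,0,0,8.2,-0.2]
    - [-8,9,0,0,0,8.2,-0.2]
    - [-8,9,0,0,0,8.2,-0.2]
    - [-8,9,0,0,0,8.2,-0.2]
    - [-8,9,0,0,0,8.2,-0.2]

```text
clock: 13.45
tcp_pos: [0.501, 0.0418, 0.1124]
orientation: [-0.001, 0.473, 0.881, 0.0]
wrist_force: [0.5, -0.5, -0.5]
finger_gap: 0.0342
grip_force: 0.0
```

Request:
step_arm:
  deltas:
    - [-8,9,0,0,0,8.2,-0.2]
    - [-8,9,0,0,0,8.2,-0.2]
    - [-8,9,0,0,0,8.2,-0.2]
    - [-8,9,0,0,0,8.2,-0.2]
    - [-8,9,0,0,0,8.2,-0.2]

```text
clock: 13.95
tcp_pos: [0.461, 0.0867, 0.1124]
orientation: [-0.001, 0.134, 0.991, 0.0]
wrist_force: [0.1, 0.7, -0.5]
finger_gap: 0.0342
grip_force: 0.0
```

Request:
step_arm:
  deltas:
    - [-5,8,0,0,0,8,-0.2]
    - [0,0,0,0,0,0,-0.2]
    - [0,0,0,0,0,0,-0.2]

```text
clock: 14.25
tcp_pos: [0.4568, 0.094, 0.113]
orientation: [-0.0, 0.069, 0.998, 0.0]
wrist_force: [-0.3, -0.5, -0.0]
finger_gap: 0.0346
grip_force: 0.0
```

```bash
python3 - <<'E'
from h import *
s=get_state(); print(s["clock"],s["tcp_pos"],yaw(s)[0],s["finger_gap"],s["joint_pos"].round(2)); t=s["tcp_pos"]
c=read_camera("wrist"); W=cloud(c); Z=W[:,:,2]
r=np.hypot(W[:,:,0]-t[0],W[:,:,1]-t[1])
m=(r<.05)&(Z>.085); print("tips z-tcp",(np.percentile(Z[m],[.2,1,3,10])-t[2])*1000,m.sum())
m=(Z>.062)&(Z<.08)&(np.hypot(W[:,:,0]-.46,W[:,:,1]-.093)<.045); print(m.sum(),cv2.minAreaRect((W[m][:,:2]*1000).astype(np.float32)))
E
```

```text
14.25 [0.45676147 0.09403797 0.11298095] 82.04615404154242 0.034618201041343 [ 0.03  0.16 -0.4   1.01  0.    0.17]
tips z-tcp [24.59859105 30.60454516 40.95543465 65.49082097] 61628
2378 ((459.0799255371094, 92.73310089111328), (12.509064674377441, 63.203086853027344), 82.3069076538086)
```

Request:
step_arm:
  deltas:
    - [2.8,-1.3,-20,0,0,0.2,-0.2]
    - [0,0,-25,0,0,0,-0.2]
    - [0,0,-20,0,0,0,-0.2]
    - [0,0,-10,0,0,0,-0.2]
    - [0,0,0,0,0,0,-0.2]

```text
clock: 14.8
tcp_pos: [0.4588, 0.092, 0.0372]
orientation: [-0.001, 0.067, 0.998, -0.0]
wrist_force: [0.5, 0.1, -0.1]
finger_gap: 0.0341
grip_force: 0.0
```

Request:
step_arm:
  deltas:
    - [0,0,0,0,0,0,-0.6]
    - [0,0,0,0,0,0,-0.8]
    - [0,0,0,0,0,0,-0.8]
    - [0,0,0,0,0,0,-0.8]

```text
clock: 15.2
tcp_pos: [0.4608, 0.0923, 0.0396]
orientation: [0.001, 0.067, 0.998, 0.0]
wrist_force: [0.4, 0.4, 3.8]
finger_gap: 0.0117
grip_force: 43.0
```

The bar is gripped. Turning it clockwise.

Request:
step_arm:
  deltas:
    - [0,0,0,0,0,-4,-0.8]
    - [0,0,0,0,0,-6,-0.8]
    - [0,0,0,0,0,-6,-0.8]
    - [0,0,0,0,0,-6,-0.8]

```text
clock: 15.6
tcp_pos: [0.4606, 0.0916, 0.0396]
orientation: [0.001, 0.258, 0.966, -0.001]
wrist_force: [-1.3, -3.2, 5.0]
finger_gap: 0.0117
grip_force: 43.3
```

```bash
python3 -c "
from h import *
s=get_state(); print(s['tcp_pos'],yaw(s)[0],s['ft_torque'],s['wrist_force'],s['finger_gap'],s['grip_force'],s['tau'].round(2))"
```

```text
[0.46057279 0.09161622 0.03956872] 60.13810696284459 [-0.6529418   0.24250666  0.30303581] [-1.30473888 -3.21270005  4.98111731] 0.01168514284935608 43.27190816402435 [  1.04 -36.77  23.86  -0.5    0.92  -0.79]
```

It turns with about 0.3 N m, matching the detent, so the interlock is free. Continuing.

Request:
step_arm:
  deltas:
    - [0,0,0,0,0,-7,-0.8]
    - [0,0,0,0,0,-7,-0.8]
    - [0,0,0,0,0,-7,-0.8]
    - [0,0,0,0,0,-7,-0.8]
    - [0,0,0,0,0,-7,-0.8]

```text
clock: 16.1
tcp_pos: [0.4598, 0.0909, 0.0396]
orientation: [0.001, 0.537, 0.844, -0.001]
wrist_force: [-3.4, -5.3, 7.8]
finger_gap: 0.012
grip_force: 43.6
```

Request:
step_arm:
  deltas:
    - [0,0,0,0,0,-7,-0.8]
    - [0,0,0,0,0,-7,-0.8]
    - [0,0,0,0,0,-7,-0.8]
    - [0,0,0,0,0,-7,-0.8]
    - [0,0,0,0,0,-5,-0.8]

```text
clock: 16.6
tcp_pos: [0.4587, 0.0908, 0.0395]
orientation: [0.001, 0.754, 0.657, -0.002]
wrist_force: [-6.1, -6.6, 10.7]
finger_gap: 0.0119
grip_force: 44.1
```

```bash
python3 -c "
from h import *
s=get_state(); print(s['tcp_pos'],yaw(s)[0],s['ft_torque'],s['wrist_force'],s['finger_gap'],s['grip_force'])"
```

```text
[0.45870432 0.09076739 0.03952519] -7.930330039271675 [-1.24942655  1.20347314  0.2007096 ] [-6.07351904 -6.5565621  10.72586318] 0.011900818289796415 44.0649551153183
```

Yaw is -7.9°, so the quarter turn is complete. I'll let go, rise and verify.

Request:
step_arm:
  deltas:
    - [0,0,0,0,0,0,-0.6]
    - [0,0,0,0,0,0,-0.3]
    - [0,0,0,0,0,0,-0.2]
    - [0,0,20,0,0,0,-0.2]
    - [0,0,40,0,0,0,-0.2]

```text
clock: 17.1
tcp_pos: [0.4572, 0.0923, 0.0966]
orientation: [-0.002, 0.752, 0.659, -0.002]
wrist_force: [0.3, 0.6, 0.7]
finger_gap: 0.0343
grip_force: 0.0
```

Request:
step_arm:
  deltas:
    - [0,-20,40,0,0,0,-0.2]
    - [0,-40,10,0,0,0,-0.2]
    - [0,-40,0,0,0,0,-0.2]
    - [0,0,0,0,0,0,-0.2]
    - [0,0,0,0,0,0,-0.2]

```text
clock: 17.6
tcp_pos: [0.4599, -0.0082, 0.1485]
orientation: [-0.0, 0.753, 0.658, 0.0]
wrist_force: [0.5, 0.9, 0.6]
finger_gap: 0.0341
grip_force: 0.0
```

```bash
python3 - <<'E'
from h import *
s=get_state(); O=np.array([.5604,.1088]); a=np.radians(82.2); ex=np.array([np.cos(a),np.sin(a)]); ey=np.array([-ex[1],ex[0]])
print(s["clock"],s["tcp_pos"],s["wrist_force"])
c=read_camera("wrist"); save(c,"pics/w8.png"); W=cloud(c); Z=W[:,:,2]
X=((W[:,:,:2]-O)@ex)*1000; Y=((W[:,:,:2]-O)@ey)*1000
m=(Z>.048)&(Z<.068)&(abs(Y)<40)&(X<8)&(X>-80); print("handle",m.sum(),np.percentile(X[m],[2,50,98]) if m.any() else 0)
m=(Z>.062)&(Z<.08)&(abs(Y-97)<45)&(abs(X+30)<45); print("bar",m.sum(),cv2.minAreaRect((np.c_[X[m],Y[m]]).astype(np.float32)) if m.any() else 0)
c=read_camera("top"); W=cloud(c); Z=W[:,:,2]
for n,x,y in(("A",.377,-.233),("B",.67,-.233)):
    m=(np.hypot(W[:,:,0]-x,W[:,:,1]-y)<.04)&(Z>.02); print(n,m.sum(),np.percentile(Z[m],95) if m.any() else 0)
E
```

```text
17.6 [ 0.45987743 -0.00820011  0.14853629] [0.48902493 0.94951678 0.57205435]
handle 1861 [-40.80133592 -36.47153475 -31.55278574]
bar 2486 ((-29.6080265045166, 97.64773559570312), (63.09654998779297, 13.195178985595703), 0.30724912881851196)
A 477 0.05938416572400611
B 473 0.059519599909443
```

The isolator bar is in line with the slide, the tray is home, both glasses stand and the robot touches nothing.

```bash
python3 -c "
from workcell import *
print(hand_in())"
```

```text
the job is handed in; nothing more can be done
None
```

The job is handed in, with no verdict returned: the tile was laid flat in the pan, the tray pushed home, the isolator turned to ON, and the beaker and wax jar were still standing at the last camera check.

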